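# Set up a stop fence on the T-slot bed and seat the case cover against it

### The job

Make a stop fence on the T-slot bed: take every T-nut stud there is out of the rack, drop it into the slot with its collar right down on the bed and twist it a quarter turn so that it locks with its grip bar square across the slot, with the studs well spread along the slot (at least 5 cm from one to the next). Then slide the case cover along the bed, without lifting it, flat up against the row of studs, with a long side touching them squarely and the cover centred on the length of the slot to within about 2 cm. Leave the other things on the bench where they are.

Things in the scene. Friction and masses are not known exactly. Their poses are not given: they have to be found in the camera images.
- bed: Aluminium T-slot bed, fixed: a plate 275 mm (its x, from -150 to +125) by 270 mm (its y, +-135), top face 34 mm above its origin, which lies on the bench. One straight T-slot runs along its y axis at x = +85 mm, on the side away from the robot; the rest of the top is a flat sliding face. At yaw 0 its axes are the world's.
- slot_mid (a point): Middle of the T-slot, level with the bed's top face; axes as the bed's. The mouth is 17 mm wide (x) and 250 mm long (y +-125), closed at both ends; lips 10 mm thick; cavity below 44 mm wide, 18 mm high. A stud is in when its origin is level with this point, and locked when its x axis is across the slot, the head under the lips.
- rack: Wooden rack, fixed, 150 (x) x 146 (y) x 34 mm high, origin under its centre, left or right of the bed. Four oblong pockets, 41 mm (x) by 17 mm, 27 mm deep, at x = +-34, y = +-38 mm; at the start each stud stands in one, head down, collar on the rack's top, grip bar along the rack's x.
- case_cover: Flat dark case cover (a rectangular plastic lid) 121 mm (its x) x 183 mm (its y) x 19 mm high, 0.2 kg, loose, lying on the sliding face of the bed; origin at the centre of its underside. It starts with its x axis within about 20 degrees of the bed's x axis.
- stud0: T-nut stud 0 (all alike; one may be absent), 0.12 kg. Origin: centre of the underside of its round steel collar (24 mm across, 20 mm high). Above it a black grip bar 46 (x) x 16 (y) mm, z = 30 to 64 mm; below it a 14 mm shank and a hammer head 36 (x, parallel to the bar) x 12 mm, down to z = -23 mm. Dropped in with x along the slot, collar on the bed, it turns freely either way (no click), and slides.
- stud1: T-nut stud 1 (all alike; one may be absent), 0.12 kg. Origin: centre of the underside of its round steel collar (24 mm across, 20 mm high). Above it a black grip bar 46 (x) x 16 (y) mm, z = 30 to 64 mm; below it a 14 mm shank and a hammer head 36 (x, parallel to the bar) x 12 mm, down to z = -23 mm. Dropped in with x along the slot, collar on the bed, it turns freely either way (no click), and slides.
- stud2: T-nut stud 2 (all alike; one may be absent), 0.12 kg. Origin: centre of the underside of its round steel collar (24 mm across, 20 mm high). Above it a black grip bar 46 (x) x 16 (y) mm, z = 30 to 64 mm; below it a 14 mm shank and a hammer head 36 (x, parallel to the bar) x 12 mm, down to z = -23 mm. Dropped in with x along the slot, collar on the bed, it turns freely either way (no click), and slides.
- stud3: T-nut stud 3 (all alike; one may be absent), 0.12 kg. Origin: centre of the underside of its round steel collar (24 mm across, 20 mm high). Above it a black grip bar 46 (x) x 16 (y) mm, z = 30 to 64 mm; below it a 14 mm shank and a hammer head 36 (x, parallel to the bar) x 12 mm, down to z = -23 mm. Dropped in with x along the slot, collar on the bed, it turns freely either way (no click), and slides.
- multimeter: Multimeter, 162x80x48 mm, beside the bed on the side where the rack is not; origin under its middle. A bystander.
- solder_spool: Solder spool, 54 mm across, 55 mm high; origin under its middle. A bystander.
- tape_roll: Roll of black tape, 66 mm across, 19 mm high; origin under its middle. A bystander.
- part_box: Small white carton 66x98x31 mm; origin under its middle. A bystander.
- screwdriver: Screwdriver with a blue handle, 210 mm, lying near the robot; origin under its middle. A bystander.
Not all that is in view belongs to the job. What is shaped like the stud1 but purple or yellow is not meant.

How it is judged:
By the outcome, as a careful person would: the job done as asked, in the order asked, and still so for the second after the job is handed in, with the robot touching nothing.
Of stud0, stud1, stud2, stud3 only 3 to 4 are there at a start; the rules pass over those that are not, and their reading is None.
At some moment in a run one of case_cover may be knocked a few centimetres aside while the robot is not near it.
It also fails if it takes over 210 s, if anything falls off the work surface, if the arm or the gripper's body presses on something with over 40 N, if the wrist force passes 120 N, or if a joint passes its speed limit or range.

### The arm

A 6-joint arm with a two-finger parallel gripper is mounted at the origin on a cart in front of the work surface, level with it; the furniture and walls round the work are solid. World frame = base frame: x ahead of the robot, y to its left, z up, the work surface at z = 0. Lengths are in m, angles in rad, forces in N, time in s.
With the tool pointing down it reaches from about 0.325 to 0.775 m from the base axis. Payload 5.5 kg.
Tool frame: the origin (TCP) lies between the finger pads; the fingertips stand 8 mm ahead of it and the grasp point (between the pads) lies 11 mm behind it (tcp_to_tips is the distance from the TCP to the fingertips, in m); z points along the fingers, y is the line along which they close (so a half turn about z gives the same grasp; the last joint's range is limited). The gripper opens to 88 mm and grips with 3 to 60 N. Pads are 20 mm wide; open, the fingers measure 115 mm over their backs; the gripper's body (75 mm by 178 mm) begins 61 mm behind the grasp point.
Start: joints at [-1.239, 0.091, 1.231, -0, 1.82, -0.057], TCP at [0.227, -0.555, 0.231] pointing down, gripper open.
Joint ranges: [-2.87, 2.87], [-0.86, 2.18], [0.17, 2.46], [-1.51, 4.65], [0.06, 2.69], [-2.65, 2.65]. Speed limits (rad/s): [2.57, 2.57, 3.01, 3.14, 3.14, 3.14].

### API

Orientations are given as a unit quaternion [w, x, y, z].
In Python, from bench import * gives the robot as it stands. Calls block until the motion is done:
- move_to(position, orientation): joint-space move of the TCP to a pose.
- move_l(position, speed=0.15, orientation=None): straight line of the TCP; orientation=None keeps the orientation; speed is the mean speed in m/s.
- movej(angles): joint-space move.
- gripper_open() and close(): open the fingers fully, or close them until they stop; the grip force is fixed at half the most.
- hold(seconds).
- inverse_kinematics(position, orientation): joint angles nearest the present ones, or None.
- state(): the state.
- get_image(name): name is "side" or "top"; returns a dict with "frame" (384x512x3 uint8, blue, green, red), "depth" (384x512 float32, m along the optical axis (not along the pixel's ray), 0 where there is no reading), "camera_matrix" (3x3 intrinsics, pixels), "view" (4x4, takes a point from world to camera coordinates). Camera axes: x right, y up, looking along -z (the intrinsics and any distortion apply to the point x, -y, -z); pixel columns grow to the right and rows downward; lengths in m; the calibration is good to about 2 mm. A picture is of the moment at which its call begins.
A pose or a line that the arm cannot do raises IKError and nothing moves.
- job_done(): hands the job in; it is judged then, once.
The state is a dict: "time": time; "joint_pos": joint angles; "dq": joint speeds; "joint_torque": joint torques, N m; "ee_pos": TCP position; "ee_rot": TCP orientation; "ft_force": force on the tool from outside, world axes, zero at the start; "moment": the same for the moment, N m; "finger_gap": finger opening in m; "finger_force": force on a finger pad.
Only numpy, scipy, OpenCV 4.12 (cv2) and the standard library are available. Lean on these libraries where they do the work, as an engineer would, in place of code of your own. Each camera call takes 0.05 s, during which the arm holds its last target. There are 200 camera calls.

## Working session

There is one attempt and no reset: what is moved stays moved. The work goes in short steps, each a Python script; the robot and the scene stay as the last script left them, time stands still between calls to the robot, and variables do not carry over. Pictures are saved under pics/ and viewed, at most 14 in all, crops included, and the job is handed in when it is done.

```bash
ls; mkdir -p pics; python3 - <<'E'
from bench import *
import cv2, numpy as np
for n in("top","side"):
    im=get_image(n); cv2.imwrite(f"pics/{n}0.png",im["frame"]); np.savez(f"pics/{n}0.npz",**im)
    print(n,im["camera_matrix"].tolist(),np.round(im["view"],4).tolist(),{k for k in im},(im["depth"]>0).mean())
print(state())
E
```

```text
pics
top [[386.7691407579478, 0.0, 257.98992440700664], [0.0, 386.7691407579478, 196.6928386763819], [0.0, 0.0, 1.0]] [[0.0178, -0.9998, 0.0012, 0.0382], [0.9955, 0.0178, 0.0936, -0.5242], [-0.0936, -0.0005, 0.9956, -1.2036], [0.0, 0.0, 0.0, 1.0]] {'depth', 'frame', 'camera_matrix', 'view'} 0.9962107340494791
side [[401.5170385783608, 0.0, 262.16055214330225], [0.0, 401.5170385783608, 192.00623466234887], [0.0, 0.0, 1.0]] [[-0.9985, 0.0502, 0.0218, 0.5106], [-0.0173, -0.6667, 0.7451, -0.0143], [0.0519, 0.7436, 0.6666, -1.4274], [0.0, 0.0, 0.0, 1.0]] {'depth', 'frame', 'camera_matrix', 'view'} 0.937164306640625
{'time': 0.1, 'joint_pos': array([-1.23869276e+00,  9.17628058e-02,  1.23173161e+00, -1.07675277e-05,
        1.81977980e+00, -5.67158773e-02]), 'dq': array([ 0.00014669, -0.00100553, -0.00372529, -0.00042022, -0.00138388,
       -0.00060981]), 'joint_torque': array([ 2.04078300e-03, -4.47857559e+01, -4.07569921e+01,  7.00123049e-02,
        2.84474861e-02, -1.02349907e-04]), 'ee_pos': array([ 0.22736614, -0.55499427,  0.22965148]), 'ee_rot': array([-8.32110319e-04,  9.81161783e-01,  1.93186045e-01, -1.20574840e-04]), 'ft_force': array([-0.455946  ,  0.33847116, -0.75131254]), 'moment': array([-0.01805868, -0.00348965, -0.00419822]), 'finger_force': 0.0, 'finger_gap': 0.08785010360550512}
```

View pics/top0.png

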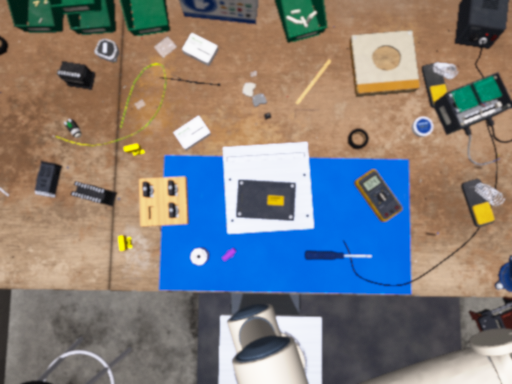

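View pics/side0.png

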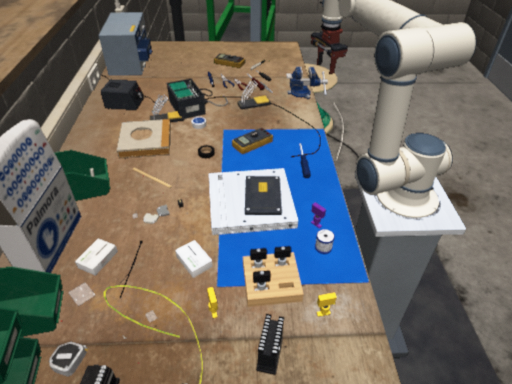

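The top view shows the bed (white, px 223–313 × 143–233), cover (dark, centre ~(266,200)), rack (138–188 × 177–226) with three studs at about (148,188), (173,184) and (171,209). Yellow and purple lookalikes lie outside the rack. I'll zoom in.

```bash
python3 - <<'E'
import cv2
a=cv2.imread("pics/top0.png")[136:240,130:320]; b=cv2.imread("pics/side0.png")[160:310,200:310]
cv2.imwrite("pics/c1.png",cv2.resize(a,None,fx=4,fy=4,interpolation=cv2.INTER_CUBIC))
cv2.imwrite("pics/c2.png",cv2.resize(b,None,fx=4,fy=4,interpolation=cv2.INTER_CUBIC))
E
```

```text
(no output)
```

View pics/c1.png

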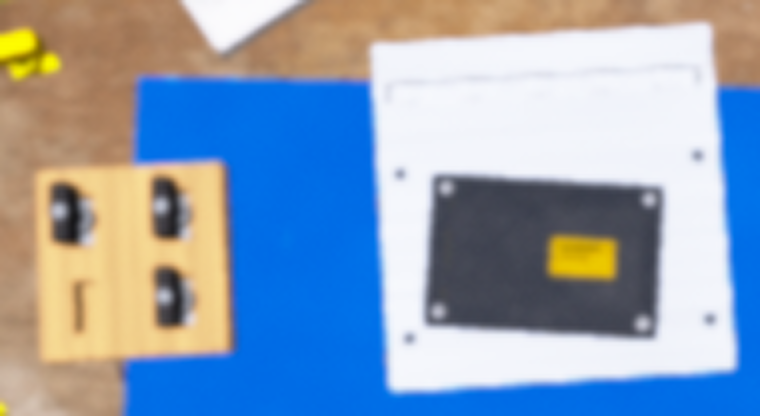

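View pics/c2.png

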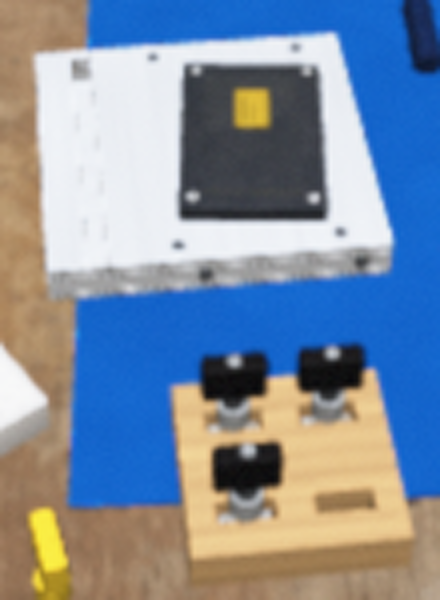

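The crops show three studs with bars along the rack's x and one empty rack pocket (near-left). The slot outline runs along the far side of the bed at crop rows 65–100. Next I'll measure with masks, rays and triangulation.

```bash
cat > h.py <<'E'
import cv2, numpy as np
def rays(im,px):
    px=np.atleast_2d(np.asarray(px,float)); K=im["camera_matrix"]; V=im["view"]; R=V[:3,:3]
    d=np.c_[(px[:,0]-K[0,2])/K[0,0],-(px[:,1]-K[1,2])/K[1,1],-np.ones(len(px))]
    return -R.T@V[:3,3], d@R
def onplane(im,px,z):
    o,d=rays(im,px); return o+d*((z-o[2])/d[:,2])[:,None]
def tri(ima,pa,imb,pb):
    (o1,d1),(o2,d2)=rays(ima,pa),rays(imb,pb); d1,d2=d1[0],d2[0]
    s=np.linalg.lstsq(np.c_[d1,-d2],o2-o1,rcond=None)[0]
    a,b=o1+s[0]*d1,o2+s[1]*d2; return (a+b)/2,np.linalg.norm(a-b)
def cloud(im):
    h,w=im["depth"].shape; u,v=np.meshgrid(np.arange(w),np.arange(h))
    o,d=rays(im,np.c_[u.ravel(),v.ravel()]); return (o+d*im["depth"].reshape(-1,1)).reshape(h,w,3)
def project(im,P):
    c=im["view"][:3,:3]@np.asarray(P,float)+im["view"][:3,3]; K=im["camera_matrix"]
    return np.array([K[0,2]+K[0,0]*c[0]/-c[2],K[1,2]-K[1,1]*c[1]/-c[2]])
def blobs(m,amin):
    return [c for c in cv2.findContours(m.astype(np.uint8),cv2.RETR_EXTERNAL,cv2.CHAIN_APPROX_NONE)[0] if cv2.contourArea(c)>=amin]
def rect(im,c,z):
    (x,y),(w,h),a=cv2.minAreaRect(onplane(im,c[:,0],z)[:,:2].astype(np.float32)); 
    while a>45: a-=90; w,h=h,w
    return np.round([x,y,w,h,a],4)   # w along x
def hsv(im): return cv2.split(cv2.cvtColor(im["frame"],cv2.COLOR_BGR2HSV))
def win(m,u0,u1,v0,v1):
    o=np.zeros_like(m); o[v0:v1,u0:u1]=m[v0:v1,u0:u1]; return o
E
python3 - <<'E'
from h import *
t=dict(np.load("pics/top0.npz")); s=dict(np.load("pics/side0.npz"))
H,S,V=hsv(t); P=cloud(t); Z=P[...,2]
print("cam",rays(t,[[0,0]])[0],rays(s,[[0,0]])[0])
for n,m,z,a in [("bed",win((S<60)&(V>120)|(V<90),215,325,136,240)&(Z>.022),.034,2000),
            ("cover",win(V<120,225,312,165,225)&(Z>.03),.053,800),
            ("rack",win((H<30)&(S>50)|(V<90),130,195,170,235)&(Z>.022),.034,800)]:
    for c in blobs(m,a): print(n,rect(t,c,z), "medz",np.median(Z[m]))
dk=win(V<70,135,190,175,230)
for c in blobs(dk,20): print("studtop",cv2.minAreaRect(c),rect(t,c,.098),c[:,0].mean(0),[np.round(np.percentile(Z[c[:,0,1],c[:,0,0]],q),3) for q in(20,50,80)])
Hs,Ss,Vs=hsv(s)
for c in blobs(win(Vs<70,240,300,240,290),40): print("side bar",cv2.boundingRect(c), cv2.minAreaRect(c))
E
```

```text
cam [0.40856403 0.04688989 1.24731154] [0.5837218  1.02623711 0.95099883]
bed [0.5549 0.0198 0.2753 0.2699 4.5804] medz 0.03549819781141483
cover [ 0.5121  0.0237  0.1131  0.1742 -2.3674] medz 0.05043127968047001
rack [0.5052 0.3481 0.1507 0.1487 4.7274] medz 0.03473006366353526
studtop ((147.0, 189.0), (12.0, 4.0), 90.0) [0.5338 0.3796 0.0364 0.0119 2.5829] [147.07142857 189.        ] [np.float64(0.081), np.float64(0.09), np.float64(0.098)]
side bar (254, 271, 16, 13) ((261.5, 277.0), (12.0, 15.0), 90.0)
side bar (251, 249, 15, 13) ((258.0, 255.0), (12.0, 14.0), 90.0)
side bar (275, 247, 16, 13) ((282.5, 253.0), (12.0, 15.0), 90.0)
```

```bash
python3 - <<'E'
from h import *
t=dict(np.load("pics/top0.npz")); s=dict(np.load("pics/side0.npz"))
def dot(im,p,r=2.5):
    g=cv2.cvtColor(im["frame"],cv2.COLOR_BGR2GRAY).astype(float); p=np.array(p,float)
    for _ in range(5):
        v,u=np.mgrid[:384,:512]; w=np.clip(g-100,0,None)*((u-p[0])**2+(v-p[1])**2<r*r)
        p=np.array([(u*w).sum(),(v*w).sum()])/w.sum()
    return p
R=lambda a:np.array([[np.cos(a),-np.sin(a)],[np.sin(a),np.cos(a)]])
c=np.array([.5052,.3481])
for (tp,sp,l) in [((145,188.5),(262,272.75),(.034,.038)),((170,188),(258.75,250.5),(.034,-.038)),((170.75,210),(283.25,248.25),(-.034,-.038))]:
    a,b=dot(t,tp),dot(s,sp); print(a,b,tri(t,a,s,b),onplane(t,a,.098)[0],onplane(s,b,.098)[0],"rack pred",c+R(np.radians(4.7))@l)
    e=c+R(np.radians(4.7))@l; print("  predicted px", project(t,[*e,.098]),project(s,[*e,.098]))
# rack & bed top heights from two views: rack/bed corners as check
S,V=hsv(s)[1:]; P=cloud(s); Hs=hsv(s)[0]
m=win((S<60)&(V>120)|(V<90),200,302,165,240)&(P[...,2]>.026)
for k in blobs(m,2000): print("bed side view",rect(s,k,.034),np.median(P[...,2][m]))
m=win((Hs<30)&(S>50),240,305,250,310)&(P[...,2]>.026)
for k in blobs(m,500): print("rack side view",rect(s,k,.034),np.median(P[...,2][m]))
E
```

```text
[143.03503185 188.37101911] [261.53053716 270.60117734] (array([0.53468088, 0.3889276 , 0.10655789]), np.float64(0.0004091988377406588)) [0.53542243 0.39152215 0.098     ] [0.53438685 0.38242675 0.098     ] rack pred [0.53597201 0.38875813]
  predicted px [143.96761211 188.20484527] [261.04176029 272.59366799]
[168.75906736 186.99136442] [258.112 249.684] (array([0.54052563, 0.31410166, 0.1010892 ]), np.float64(0.0001362183636277547)) [0.54094917 0.31481263 0.098     ] [0.54030155 0.31152814 0.098     ] rack pred [0.54219933 0.31301369]
  predicted px [169.37676228 186.58699235] [257.44380558 250.12014905]
[169.57280702 209.55350877] [282.63829787 247.62862669] (array([0.47296579, 0.30904568, 0.10124804]), np.float64(0.0006338843295245301)) [0.47346167 0.30973521 0.098     ] [0.47222975 0.30636339 0.098     ] rack pred [0.47442799 0.30744187]
  predicted px [170.35623858 209.242869  ] [281.87999037 247.94873282]
bed side view [0.552  0.0256 0.2741 0.2781 4.5711] 0.033716479947898725
rack side view [0.5044 0.3529 0.1529 0.1503 4.4914] 0.03320471395019253
```

Two views agree to about 2 mm. The slot fit is tighter than that, so I'll average intensity profiles across the slot in both views and check it directly.

```bash
python3 - <<'E'
from h import *
a=np.radians(4.58); R=np.array([[np.cos(a),-np.sin(a)],[np.sin(a),np.cos(a)]])
bc=np.array([.5549,.0198])+R@[.0125,0]
print("bed origin",bc,"slot",bc+R@[.085,0])
xs=np.arange(.066,.106,.0015)
for n in("top","side"):
    im=dict(np.load(f"pics/{n}0.npz")); g=cv2.cvtColor(im["frame"],cv2.COLOR_BGR2GRAY)
    for ylo,yhi in((-.115,0),(0,.115),):
        pts=np.array([[project(im,[*(bc+R@[x,y]),.034]) for y in np.linspace(ylo,yhi,60)] for x in xs],np.float32)
        v=cv2.remap(g,pts[...,0],pts[...,1],cv2.INTER_LINEAR).mean(1)
        print(n,ylo,[(round(x*1e3,1),int(q)) for x,q in zip(xs,v)])
E
```

```text
bed origin [0.56736009 0.02079814] slot [0.65208866 0.02758547]
top -0.115 [(np.float64(66.0), 243), (np.float64(67.5), 243), (np.float64(69.0), 243), (np.float64(70.5), 243), (np.float64(72.0), 243), (np.float64(73.5), 243), (np.float64(75.0), 244), (np.float64(76.5), 244), (np.float64(78.0), 244), (np.float64(79.5), 245), (np.float64(81.0), 245), (np.float64(82.5), 245), (np.float64(84.0), 244), (np.float64(85.5), 243), (np.float64(87.0), 241), (np.float64(88.5), 238), (np.float64(90.0), 235), (np.float64(91.5), 233), (np.float64(93.0), 235), (np.float64(94.5), 238), (np.float64(96.0), 241), (np.float64(97.5), 243), (np.float64(99.0), 245), (np.float64(100.5), 245), (np.float64(102.0), 245), (np.float64(103.5), 246), (np.float64(105.0), 246)]
top 0 [(np.float64(66.0), 245), (np.float64(67.5), 245), (np.float64(69.0), 244), (np.float64(70.5), 245), (np.float64(72.0), 244), (np.float64(73.5), 244), (np.float64(75.0), 245), (np.float64(76.5), 245), (np.float64(78.0), 245), (np.float64(79.5), 245), (np.float64(81.0), 245), (np.float64(82.5), 246), (np.float64(84.0), 245), (np.float64(8
[... 1019 characters left out ...]
105.0), 240)]
side 0 [(np.float64(66.0), 239), (np.float64(67.5), 239), (np.float64(69.0), 239), (np.float64(70.5), 239), (np.float64(72.0), 238), (np.float64(73.5), 237), (np.float64(75.0), 236), (np.float64(76.5), 238), (np.float64(78.0), 238), (np.float64(79.5), 239), (np.float64(81.0), 240), (np.float64(82.5), 240), (np.float64(84.0), 240), (np.float64(85.5), 240), (np.float64(87.0), 239), (np.float64(88.5), 238), (np.float64(90.0), 236), (np.float64(91.5), 237), (np.float64(93.0), 238), (np.float64(94.5), 238), (np.float64(96.0), 239), (np.float64(97.5), 239), (np.float64(99.0), 239), (np.float64(100.5), 239), (np.float64(102.0), 239), (np.float64(103.5), 239), (np.float64(105.0), 240)]
```

```bash
cat > r.py <<'E'
from bench import *
from h import *
A=np.radians(4.58); RB=np.array([[np.cos(A),-np.sin(A)],[np.sin(A),np.cos(A)]])
SLOT=np.array([.6508,.0275])
STUD={"pm":(.5413,.3136),"pp":(.5353,.3888),"mm":(.4737,.3082)}
def q(psi): # tool down, tool x axis at yaw psi(deg)
    h=np.radians(psi)/2; return [0.,float(np.cos(h)),float(np.sin(h)),0.]
def slot(y,dx=0.): return SLOT+RB@[dx,y]
def F(): hold(.08); return np.array(state()["ft_force"])
def P3(xy,z): return [float(xy[0]),float(xy[1]),float(z)]
def pick(k,psi=4.7):
    xy=STUD[k]; gripper_open(); move_to(P3(xy,.20),q(psi)); move_l(P3(xy,.12)); move_l(P3(xy,.070),.08)
    close(); hold(.2); s=state(); print("grip gap",s["finger_gap"],s["finger_force"],"t",s["time"])
    move_l(P3(xy,.17)); print("lifted gap",state()["finger_gap"])
def insert(y,psi=4.58+90):
    move_to(P3(slot(y),.17),q(psi)); move_l(P3(slot(y),.102),.1); f0=F()
    for dx in (0,-.0012,.0012,-.0024,.0024,-.0036,.0036):
        move_l(P3(slot(y,dx),.096),.05); z=.094; ok=True
        while z>.0695:
            z-=.002; move_l(P3(slot(y,dx),z),.05); f=F()-f0
            if f[2]>10: ok=z<.0735; break
        print("dx",dx,"z",round(z,4),"df",np.round(f,1),"gap",state()["finger_gap"],flush=True)
        if ok: return dx
    return None
E
python3 - <<'E'
from r import *
pick("pm"); print("insert",insert(-.075)); s=state(); print(s["time"],s["ee_pos"],s["joint_pos"])
im=get_image("side"); cv2.imwrite("pics/s1.png",cv2.resize(im["frame"][100:310,170:350],None,fx=3,fy=3))
E
```

```text
grip gap 0.01606138251709562 29.99830573797226 t 6.3167
lifted gap 0.016274076210742526
dx 0 z 0.068 df [-3.9  0.9  5.9] gap 0.016092102545766453
insert 0
14.525 [ 0.65693496 -0.04726348  0.06963218] [-1.23446546e-01  2.72725454e-01  1.31268770e+00 -3.88975340e-05
  1.55509849e+00 -2.03444394e-01]
```

View pics/s1.png

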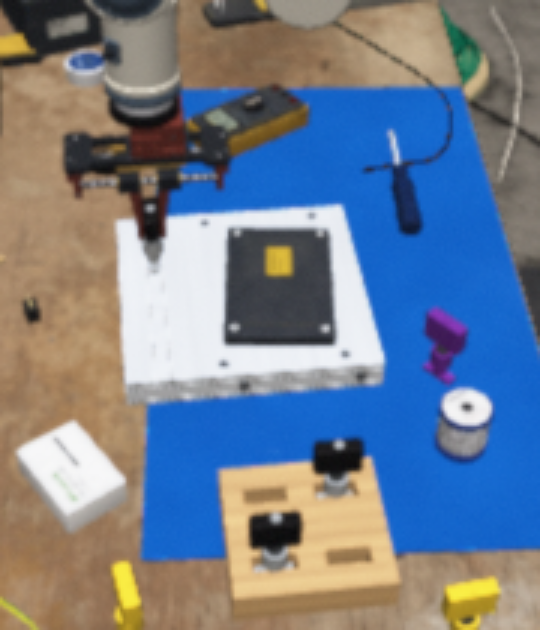

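Stud 1 stands upright in the slot at about (152,250), collar down. Now the twist.

```bash
cat >> r.py <<'E'
def twist(y,dx=0.,f0=None):
    f=F(); print("before",np.round(f,1))
    for psi in np.linspace(94.58,4.58,7)[1:]:
        move_to(P3(slot(y,dx),.0695),q(psi))
    f=F(); print("after twist",np.round(f,1),np.round(state()["moment"],2))
def release(y,dx=0.):
    gripper_open(); hold(.2); move_l(P3(slot(y,dx),.12),.15); move_l(P3(slot(y,dx),.2),.3); print("t",state()["time"])
E
sed -i 's/SLOT=np.array.*/SLOT=np.array([.6503,.0275])/' r.py
python3 - <<'E'
from r import *
twist(-.075); release(-.075)
pick("mm"); i=insert(0.); print(i)
if i is not None: twist(0.,i); release(0.,i)
im=get_image("side"); cv2.imwrite("pics/s2.png",cv2.resize(im["frame"][130:310,170:330],None,fx=3,fy=3)); np.savez("pics/s2.npz",**im)
E
```

```text
before [-2.8  0.9  5.5]
after twist [-0.4  0.2  1.9] [-0.03  0.01  0.06]
t 19.1667
grip gap 0.01624373565757226 29.998924434185028 t 23.625
lifted gap 0.015481895122768359
dx 0 z 0.068 df [-2.8  0.2  6.6] gap 0.01596998721155787
0
before [-2.3  0.6  6.4]
after twist [ 0.1 -0.8  3.6] [-0.12  0.03  0.02]
t 36.3667
```

View pics/s2.png

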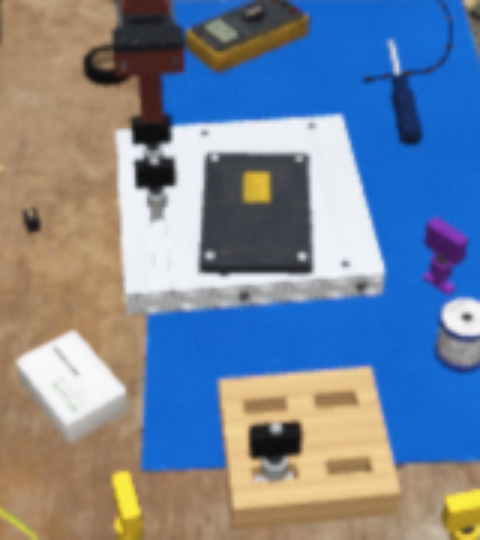

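Two studs are locked at about (152,130) and (155,175), bars across the slot. The cover has been knocked towards the slot and is now at about (257,212). Third stud next.

```bash
cat >> r.py <<'E'
def look(tag):
    t,s=get_image("top"),get_image("side")
    np.savez(f"pics/t_{tag}.npz",**t); np.savez(f"pics/s_{tag}.npz",**s)
    a=cv2.resize(t["frame"][135:240,215:325],None,fx=3.5,fy=3.5,interpolation=cv2.INTER_CUBIC)
    b=cv2.resize(s["frame"][150:250,195:310],None,fx=3.5,fy=3.5,interpolation=cv2.INTER_CUBIC)
    h=max(a.shape[0],b.shape[0]); p=lambda i:cv2.copyMakeBorder(i,0,h-i.shape[0],0,0,cv2.BORDER_CONSTANT)
    cv2.imwrite(f"pics/{tag}.png",np.hstack([p(a),p(b)])); cover(t,s)
def cover(t,s):
    V=hsv(t)[2]; P=cloud(t); m=win((V<120)&(P[...,2]<.062),223,314,165,228)&(P[...,2]>.03)
    for im,n,mm in((t,"top",m),(s,"side",win((hsv(s)[2]<110),238,300,165,225))):
        mm=cv2.morphologyEx(mm.astype(np.uint8),cv2.MORPH_OPEN,np.ones((5,5)))
        for c in blobs(mm,500):
            r=rect(im,c,.053); print(n,"cover world",r,"bed frame rel slot (mm)",np.round(1e3*RB.T@(r[:2]-SLOT),1),"rel yaw",r[4]-4.58)
E
python3 - <<'E'
from r import *
pick("pp"); i=insert(.075); print(i)
if i is not None: twist(.075,i); release(.075,i)
move_to([.40,-.25,.25],q(4.58)); print(state()["time"])
look("d1")
E
```

```text
grip gap 0.01588464635306013 29.999379515647888 t 40.8083
lifted gap 0.016288103627118862
dx 0 z 0.068 df [-2.  -0.3  6.1] gap 0.01582946455608021
0
before [-3.5  0.1  6.4]
after twist [0.1 0.7 4.1] [ 0.04 -0.02 -0.  ]
t 53.5083
55.1
top cover world [ 0.5382  0.0503  0.1136  0.1741 -2.451 ] bed frame rel slot (mm) [-109.9   31.7] rel yaw -7.031000000000001
side cover world [ 0.5387  0.0631  0.1145  0.1825 -1.6677] bed frame rel slot (mm) [-108.4   44.4] rel yaw -6.2477
```

View pics/d1.png

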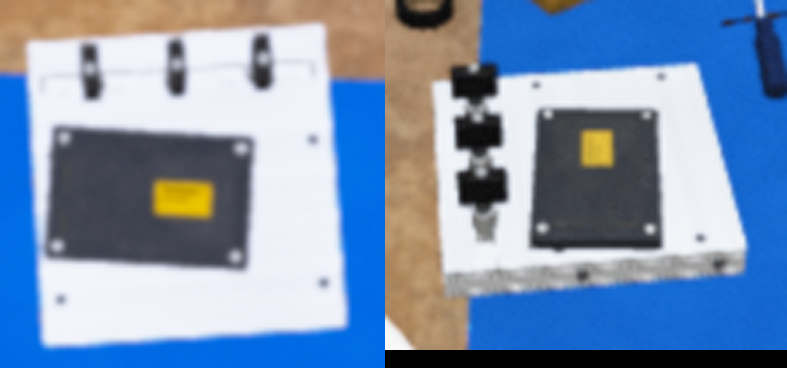

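All three studs are locked. The cover is about 32 mm off towards +y and yawed −7°. I'll push its end first with both open fingers, which also squares it, then look again.

```bash
cat >> r.py <<'E'
def B(x,y): return SLOT+RB@[x,y]
ZP=.047
E
python3 - <<'E'
from r import *
p=94.58
move_to(P3(B(-.108,.150),.18),q(p)); move_l(P3(B(-.108,.150),ZP)); f0=F()
for y in np.arange(.142,.1024,-.008):
    move_l(P3(B(-.108,y),ZP),.05); f=F()-f0; print(round(y,3),np.round(f,1))
    if np.abs(f).max()>15: break
move_l(P3(B(-.108,.1025),ZP),.05)
move_l(P3(B(-.108,.112),ZP),.05); move_l(P3(B(-.108,.112),.2),.2)
move_to([.40,-.25,.25],q(4.58)); print(state()["time"])
look("d2")
E
```

```text
0.142 [ 0.   0.1 -1. ]
0.134 [-0.5  0.4 -1. ]
0.126 [ 0.1 -0.5 -1.1]
0.118 [-0.8 -0.8 -1. ]
0.11 [ 0.7 -0.8 -0.1]
62.975
top cover world [0.5503 0.0189 0.1138 0.1743 3.7851] bed frame rel slot (mm) [-100.4   -0.6] rel yaw -0.7949000000000002
side cover world [ 0.5435  0.033   0.1025  0.1884 -0.3139] bed frame rel slot (mm) [-106.   14.] rel yaw -4.8939
```

View pics/d2.png

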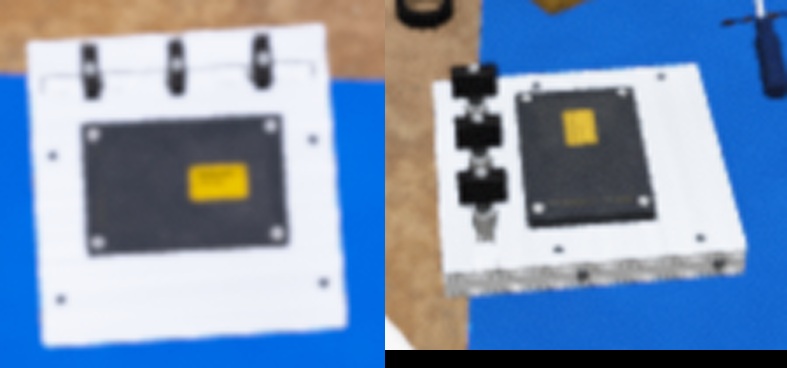

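Cover is now centred and almost square. Next is the push against the fence, watching the force.

```bash
python3 - <<'E'
from r import *
y=0.0
move_to(P3(B(-.195,y),.18),q(4.58)); move_l(P3(B(-.195,y),ZP)); f0=F()
move_l(P3(B(-.153,y),ZP),.04)
for x in np.arange(-.152,-.137,.001):
    move_l(P3(B(x,y),ZP),.02); f=F()-f0; print(round(x,3),np.round(f,1))
    if np.linalg.norm(f[:2])>5: break
hold(.3); print(np.round(F()-f0,1))
move_l(P3(B(x-.012,y),ZP),.03); move_l(P3(B(x-.012,y),.2),.2)
move_to([.40,-.25,.25],q(4.58)); print(state()["time"])
look("d3")
E
```

```text
-0.152 [-2.8  0.4  3.8]
-0.151 [-3.9 -0.9  2.2]
-0.15 [-3.4 -0.8  3.7]
-0.149 [-3.4  0.1  1.3]
-0.148 [-3.2  0.1  2.2]
-0.147 [-2.7 -0.5  3. ]
-0.146 [-2.7 -0.3  2.2]
-0.145 [-2.7 -0.3  1.1]
-0.144 [-3.5 -0.4  3. ]
-0.143 [-5.7 -0.6  4.2]
[-5.4 -1.5  4.2]
72.7583
top cover world [0.5693 0.0204 0.1037 0.1742 1.2809] bed frame rel slot (mm) [-81.3  -0.6] rel yaw -3.2991
side cover world [ 0.5567  0.0332  0.076   0.1884 -0.3139] bed frame rel slot (mm) [-92.8  13.2] rel yaw -4.8939
```

View pics/d3.png

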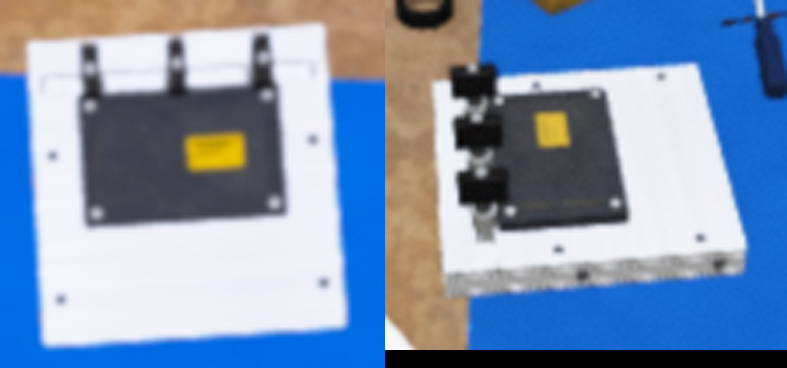

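The cover reaches the studs. I'll press a bit more firmly to confirm contact, then check that the near edge is square.

```bash
python3 - <<'E'
from r import *
y=0.0
move_to(P3(B(-.175,y),.18),q(4.58)); move_l(P3(B(-.175,y),ZP)); f0=F()
move_l(P3(B(-.147,y),ZP),.04)
for x in np.arange(-.1455,-.137,.0005):
    move_l(P3(B(x,y),ZP),.02); f=F()-f0; e=RB.T@(np.array(state()["ee_pos"])[:2]-SLOT); print(round(x,4),np.round(e*1e3,1),np.round(f,1))
    if np.linalg.norm(f[:2])>13: break
move_l(P3(B(x-.012,y),ZP),.03); move_l(P3(B(x-.012,y),.2),.2)
move_to([.40,-.25,.25],q(4.58)); print(state()["time"])
look("d4")
t=dict(np.load("pics/t_d4.npz")); g=cv2.cvtColor(t["frame"],cv2.COLOR_BGR2GRAY)
def edge(x0,z,thr,sx):   # subpixel edge positions along near side, bed frame
    out=[]
    for y in np.arange(-.075,.08,.01):
        xs=np.arange(x0-.025,x0+.025,.0005); p=np.array([project(t,[*B(xx,y),z]) for xx in xs],np.float32)
        v=cv2.remap(g,p[:,:1],p[:,1:],cv2.INTER_LINEAR)[:,0].astype(float)
        d=np.abs(np.gradient(cv2.GaussianBlur(v[:,None],(1,9),0)[:,0])); out.append((y,xs[d.argmax()]))
    o=np.array(out); k=np.polyfit(o[:,0],o[:,1],1); print("edge x' mm",k[1]*1e3,"slope deg",np.degrees(np.arctan(k[0])),"resid",np.abs(o[:,1]-np.polyval(k,o[:,0])).max())
edge(-.133,.053,0,0); edge(-.235,.034,0,0)
v=hsv(t)[2]; c=blobs(win((v<100),230,310,163,205),500)[0]; xy=onplane(t,c[:,0],.053)[:,:2]-SLOT; b=xy@RB; b=b[b[:,0]<-.05]; print("cover y' range mm",b[:,1].min()*1e3,b[:,1].max()*1e3)
E
```

```text
-0.1455 [-145.5    0. ] [-0.9  1.3  0.4]
-0.145 [-145.   -0.] [-1.5  1.3 -0. ]
-0.1445 [-144.5   -0. ] [-0.6  0.2 -0.8]
-0.144 [-144.   -0.] [-0.8  1.3  0.4]
-0.1435 [-143.5    0. ] [-1.1  1.3 -0.5]
-0.143 [-143.5    0. ] [-4.7  0.8  2.8]
-0.1425 [-143.3   -0. ] [-7.8  0.5  4.4]
-0.142 [-142.9   -0. ] [-8.5  0.8  4.3]
-0.1415 [-142.4   -0. ] [-7.8  0.6  4.4]
-0.141 [-141.9   -0. ] [-7.9  0.6  4.7]
-0.1405 [-141.5   -0. ] [-6.7  0.7  3.1]
-0.14 [-141.5   -0. ] [-10.3   0.1   5.4]
-0.1395 [-141.5   -0. ] [-12.2  -1.3   7.4]
-0.139 [-141.4    0. ] [-14.7  -0.3   7.9]
83.1583
top cover world [0.5705 0.0218 0.1005 0.1717 1.0296] bed frame rel slot (mm) [-80.    0.7] rel yaw -3.5504
side cover world [ 0.5571  0.0331  0.0752  0.1883 -0.3139] bed frame rel slot (mm) [-92.5  13. ] rel yaw -4.8939
edge x' mm -130.84374999999997 slope deg 0.021064623872057504 resid 0.0008455882352941257
edge x' mm -235.90624999999994 slope deg -0.07161968708921532 resid 0.0011000000000000176
cover y' range mm -85.59477199247506 85.850828017938
```

View pics/d4.png

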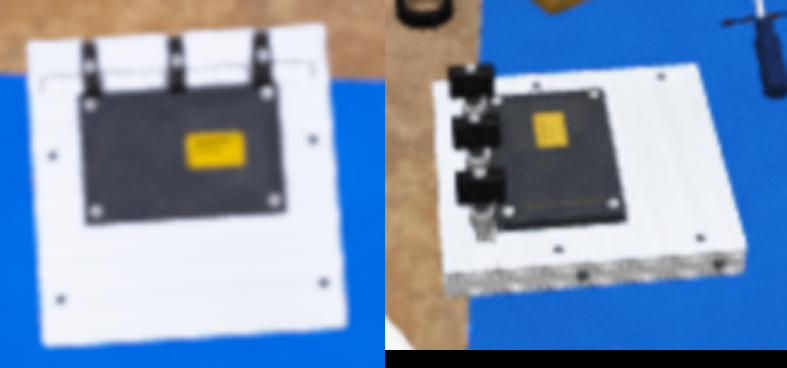

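The fence was firmly loaded to about 15 N. The cover's near edge is within 0.1° of the bed edge, its ends are symmetric at ±85 mm, and the bars are still across the slot. Handing in.

```bash
python3 -c "
from bench import *
print(job_done())"
```

```text
the job is handed in; nothing more can be done
None
```

The job is handed in: all three studs in the rack (the fourth pocket was empty) are locked across the slot 75 mm apart, and the cover is slid square against them, centred to about 1 mm, after being knocked about 3 cm aside during the run; robot time was about 83 s.

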